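# Lay out the damper seal heads by size

## Robot

A 6-joint arm with a two-finger parallel gripper is mounted at the origin on the work surface. World frame = base frame: x ahead of the robot, y to its left, z up, the work surface at z = 0. Lengths are in m, angles in rad, forces in N, time in s.
With the tool pointing down it reaches from about 0.35 to 1 m from the base axis. Payload 7.1 kg.
Tool frame: the origin (TCP) lies between the finger pads; the fingertips stand 22 mm ahead of it and the grasp point (between the pads) lies 3 mm ahead of it; z points along the fingers, y is the line along which they close (so a half turn about z gives the same grasp; the last joint's range is limited). The gripper opens to 85 mm and grips with 20 to 120 N. Pads are 22 mm wide; open, the fingers measure 114 mm over their backs; the gripper's body (76 mm by 85 mm) begins 54 mm behind the grasp point. The pads swing forward as they close: fully open they stand 13 mm farther back than shut.
Start: joints at [-0.019, 0.423, 1.63, -0, 1.089, -0.019], TCP at [0.625, 0, 0.253] pointing down, gripper open.
Joint ranges: [-3, 3], [-0.9, 2.11], [0.09, 2.58], [-1.31, 4.45], [0.11, 2.69], [-2.54, 2.54]. Speed limits (rad/s): [2.39, 2.39, 3.01, 3.14, 3.14, 3.14].

## Interface

Orientations are given as a rotation vector (axis times angle).
In Python, from rig import manip gives the robot as it stands. The module is installed in compiled form; this text tells all that it offers. Calls block until the motion is done:
- manip.move_to(position, orientation): joint-space move of the TCP to a pose.
- manip.servo_line(position, orientation=None, rate=0.15): straight line of the TCP; orientation=None keeps the orientation; rate is the mean speed in m/s.
- manip.set_joints(angles): joint-space move.
- manip.command_gripper(opening, f_grip=None): finger opening in m; f_grip is the grip in N (None keeps the last); returns when the fingers have stopped.
- manip.hold(seconds).
- manip.solve_ik(position, orientation): joint angles nearest the present ones, or None.
- manip.camera(name): name is "scene" or "side" or "wrist"; returns a dict with "image" (480x640x3 uint8, red, green, blue), "fx", "fy", "cx", "cy" (pixels), "cam_to_world" (4x4, takes a point from camera to world coordinates); the wrist camera has in their place "mount" (4x4, takes a point from camera to tool coordinates, whose origin is the TCP and whose axes are the flange's). Camera axes: x right, y down, z forward; pixel columns grow to the right and rows downward; lengths in m; the calibration is good to about 2 mm. The wrist camera is an equidistant fisheye: a pixel r from the principal point sees the ray r / f radians off the axis. A picture is of the moment at which its call begins: read the wrist's pose just before it. There is no depth.
A pose or a line that the arm cannot do raises manip.IKError and nothing moves.
- manip.sign_off(): hands the job in; it is judged then, once.
Readings, each from a call of its own:
- manip.get_time(): time.
- manip.get_joint_positions(): joint angles.
- manip.get_joint_vel(): joint speeds.
- manip.get_tau(): joint torques, N m.
- manip.get_position(): TCP position.
- manip.get_ee_rot(): TCP orientation.
- manip.get_contact_force(): force on the tool from outside, world axes, zero at the start.
- manip.get_torque(): the same for the moment, N m.
- manip.get_width(): finger opening in m.
- manip.get_grip_force(): force on a finger pad.
Only numpy, scipy, OpenCV 4.12 (cv2) and the standard library are available. Lean on these libraries where they do the work, as an engineer would, in place of code of your own. Each camera call takes 0.05 s, during which the arm holds its last target. There are 200 camera calls.

## Task

Get the four damper seal heads ready for resealing: stand them upright on the pads of the grey layout strip, one to a pad and centred, in order of diameter, with the smallest on the pad next to the red tag and the largest at the other end. Set each one down gently, never drop it, and leave the red bottle standing where it is.

Things in the scene. Friction and masses are not known exactly. Their poses are not given: they have to be found in the camera images.
- blue_head: blue anodised round aluminium seal head, a plain upright cylinder 30 mm in diameter (smallest of the four) and 32 mm high, with a dark shaft bore drawn on its top and a black seal ring round its side; loose, about 50 g. Origin: centre of its underside, z axis up when upright.
- gold_head: gold anodised round aluminium seal head, a plain upright cylinder 38 mm in diameter (second smallest of the four) and 24 mm high, with a dark shaft bore drawn on its top and a black seal ring round its side; loose, about 60 g. Origin: centre of its underside, z axis up when upright.
- purple_head: purple anodised round aluminium seal head, a plain upright cylinder 46 mm in diameter (second largest of the four) and 36 mm high, with a dark shaft bore drawn on its top and a black seal ring round its side; loose, about 130 g. Origin: centre of its underside, z axis up when upright.
- silver_head: silver anodised round aluminium seal head, a plain upright cylinder 54 mm in diameter (largest of the four) and 28 mm high, with a dark shaft bore drawn on its top and a black seal ring round its side; loose, about 140 g. Origin: centre of its underside, z axis up when upright.
- pad_1: one end pad of the row: fixed round black rubber pad with a thin white rim, 66 mm in diameter, 2 mm thick, on a grey strip 85 mm wide, 460 mm long and 6 mm thick that lies on the bench. The four pads stand in a straight row, pad_1 to pad_4 in order, 90 mm from centre to centre. Origin: centre of the pad's underside (top of the strip), so a part stands 2 mm above it; x axis across the strip, y axis along the row from pad_1 to pad_4.
- pad_2: inner pad next to pad_1 of the row: fixed round black rubber pad with a thin white rim, 66 mm in diameter, 2 mm thick, on a grey strip 85 mm wide, 460 mm long and 6 mm thick that lies on the bench. The four pads stand in a straight row, pad_1 to pad_4 in order, 90 mm from centre to centre. Origin: centre of the pad's underside (top of the strip), so a part stands 2 mm above it; x axis across the strip, y axis along the row from pad_1 to pad_4.
- pad_3: inner pad next to pad_4 of the row: fixed round black rubber pad with a thin white rim, 66 mm in diameter, 2 mm thick, on a grey strip 85 mm wide, 460 mm long and 6 mm thick that lies on the bench. The four pads stand in a straight row, pad_1 to pad_4 in order, 90 mm from centre to centre. Origin: centre of the pad's underside (top of the strip), so a part stands 2 mm above it; x axis across the strip, y axis along the row from pad_1 to pad_4.
- pad_4: the other end pad of the row: fixed round black rubber pad with a thin white rim, 66 mm in diameter, 2 mm thick, on a grey strip 85 mm wide, 460 mm long and 6 mm thick that lies on the bench. The four pads stand in a straight row, pad_1 to pad_4 in order, 90 mm from centre to centre. Origin: centre of the pad's underside (top of the strip), so a part stands 2 mm above it; x axis across the strip, y axis along the row from pad_1 to pad_4.
- red_tag: fixed red plastic plate, 75 mm across the strip by 30 mm along it, 5 mm thick, on one end of the grey strip, 70 mm beyond the centre of the nearest end pad (pad_1 or pad_4: it changes); a black plate of the same size is at the other end. Origin: centre of its underside, on top of the strip.
- red_bottle: bystander: loose red bottle of threadlocker, 44 mm in diameter, 122 mm high with its orange nozzle, standing to the left or right of the work. Origin: centre of its underside.
Not all that is in view belongs to the job. Of the things shaped like the blue_head, the blue one is meant.

How it is judged:
By the outcome, as a careful person would: the job done as asked, in the order asked, and still so for the second after the job is handed in, with the robot touching nothing.
It also fails if it takes over 90 s, if anything falls off the work surface, if the arm or the gripper's body presses on something with over 40 N, if the wrist force passes 120 N, or if a joint passes its speed limit or range.

## Working session

There is one attempt and no reset: what is moved stays moved. The work goes in short steps, each a Python script; the robot and the scene stay as the last script left them, time stands still between calls to the robot, and variables do not carry over. Pictures are saved under pics/ and viewed, at most 14 in all, crops included, and the job is handed in when it is done.

```bash
mkdir -p pics
python3 - <<'E'
from rig import manip as m
import cv2,numpy as np
for n in("scene","side"):
    c=m.camera(n);cv2.imwrite(f"pics/{n}0.png",c["image"][:,:,::-1]);print(n,c["fx"],c["fy"],c["cx"],c["cy"],np.round(c["cam_to_world"],3).tolist())
c=m.camera("wrist");cv2.imwrite("pics/wrist0.png",c["image"][:,:,::-1]);print(c["fx"],c["cx"],c["cy"],np.round(c["mount"],4).tolist());print(m.get_position(),m.get_ee_rot(),m.get_time())
E
```

```text
scene 474.61692210891783 474.61692210891783 317.9122354413744 248.73362633727956 [[-0.313, 0.7, -0.641, 1.14], [0.95, 0.222, -0.221, 0.233], [-0.012, -0.678, -0.735, 0.766], [0.0, 0.0, 0.0, 1.0]]
side 467.78264436469914 467.78264436469914 320.0782623156374 235.7826740695503 [[-0.909, -0.247, 0.335, 0.194], [-0.416, 0.503, -0.758, 0.7], [0.018, -0.828, -0.56, 0.544], [0.0, 0.0, 0.0, 1.0]]
371.64829954431775 323.12449988888557 234.4898808832301 [[-0.0002, -0.9488, -0.3158, 0.0809], [1.0, -0.0006, 0.0011, 0.0005], [-0.0012, -0.3158, 0.9488, -0.1209], [0.0, 0.0, 0.0, 1.0]]
[6.24586640e-01 2.52906929e-05 2.52713239e-01] [-2.22081228e+00 -2.22080532e+00  1.36580354e-03] 0.15
```

View pics/scene0.png

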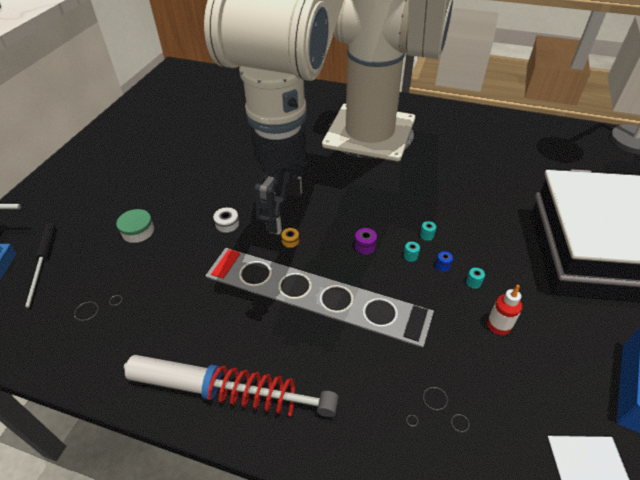

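View pics/side0.png

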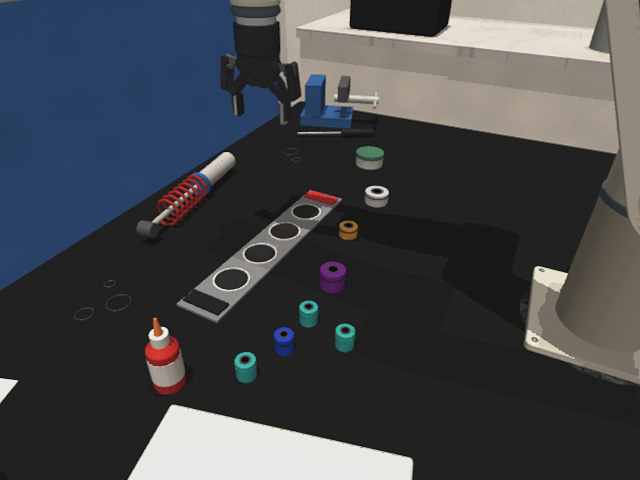

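View pics/wrist0.png

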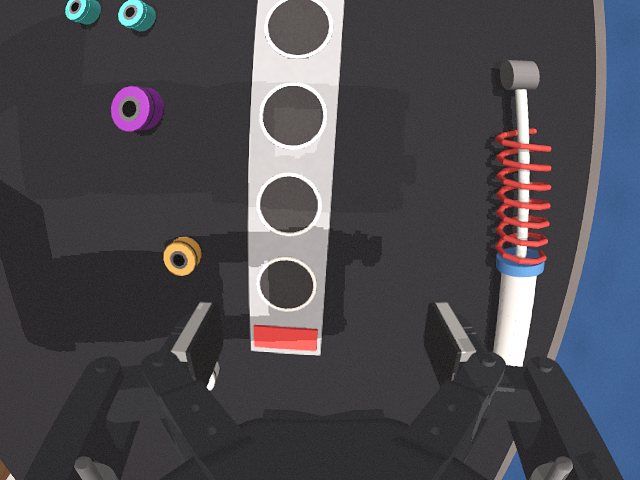

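The scene shows the strip with its red tag at the robot's right, at scene px (225,262), with the pads at (255,273), (295,285), (336,298) and (380,312). The silver head is at (226,219), gold (290,238), purple (366,240), and blue (445,261) among teal decoys. The bottle is at (505,315). The side and wrist views agree with this.

```bash
cat > h.py <<'E'
from rig import manip as m
import cv2,numpy as np
from scipy.spatial.transform import Rotation as R
H=dict(blue=.032,gold=.024,purple=.036,silver=.028,teal=.032)
D=dict(blue=.030,gold=.038,purple=.046,silver=.054)
def snap(n):
    p,r=m.get_position(),m.get_ee_rot(); c=m.camera(n)
    if n=="wrist":
        T=np.eye(4);T[:3,:3]=R.from_rotvec(r).as_matrix();T[:3,3]=p;c["T"]=T@c["mount"]
    else:c["T"]=c["cam_to_world"]
    c["n"]=n;return c
def cast(c,uv,z):
    x=(uv[0]-c["cx"])/c["fx"];y=(uv[1]-c["cy"])/c["fy"]
    if c["n"]=="wrist":
        r=np.hypot(x,y);s=np.sinc(r/np.pi);d=np.array([x*s,y*s,np.cos(r)])
    else:d=np.array([x,y,1.])
    d=c["T"][:3,:3]@d;o=c["T"][:3,3];return (o+d*(z-o[2])/d[2])
RNG=dict(blue=((108,120,50),(128,255,255)),gold=((10,120,60),(28,255,255)),purple=((138,90,40),(160,255,255)),teal=((80,100,50),(98,255,255)))
def blobs(c,k,amin=60):
    hsv=cv2.cvtColor(c["image"],cv2.COLOR_RGB2HSV)
    mk=cv2.inRange(hsv,*[np.array(t) for t in RNG[k]])
    mk=cv2.morphologyEx(mk,cv2.MORPH_CLOSE,np.ones((5,5)))
    cs,_=cv2.findContours(mk,cv2.RETR_EXTERNAL,cv2.CHAIN_APPROX_NONE)
    return [(cv2.contourArea(q),q) for q in cs if cv2.contourArea(q)>amin]
def rims(c,amin=150):
    "dark pads inside white rim: inner contours of grey strip mask"
    g=cv2.cvtColor(c["image"],cv2.COLOR_RGB2HSV);mk=((g[...,2]>85)&(g[...,1]<60)).astype(np.uint8)*255
    cs,hi=cv2.findContours(mk,cv2.RETR_CCOMP,cv2.CHAIN_APPROX_NONE)
    return [q for q,h in zip(cs,hi[0]) if h[3]>=0 and cv2.contourArea(q)>amin]
def mid(q):x,y,w,h=cv2.boundingRect(q);return x+(w-1)/2,y+(h-1)/2
E
python3 - <<'E'
from h import *
for n in("scene","side"):
    c=snap(n);print(n)
    for k in RNG:
        for a,q in blobs(c,k):
            P=cast(c,mid(q),H[k]/2)
            if .3<P[0]<.95 and abs(P[1])<.5: print(k,a,np.round(mid(q)),np.round(P,3)[:2])
    for q in rims(c):
        P=cast(c,mid(q),.008)
        if .3<P[0]<.95 and abs(P[1])<.5: print("rim",cv2.contourArea(q),np.round(mid(q)),np.round(P,3)[:2])
    for k,uv,z in([("silver",(226,219),.014),("bottle",(502,328),.0),("tag",(225,262),.011)] if n=="scene" else [("silver",(376,196),.014),("bottle",(167,385),0),("tag",(321,198),.011)]): print(k,np.round(cast(c,uv,z),3)[:2])
E
```

```text
scene
blue 271.5 [444. 261.] [0.439 0.27 ]
gold 285.0 [290. 237.] [ 0.468 -0.064]
purple 486.5 [366. 240.] [0.433 0.1  ]
teal 294.0 [476. 278.] [0.465 0.336]
teal 261.0 [412. 251.] [0.431 0.201]
teal 249.0 [428. 230.] [0.36  0.223]
rim 571.5 [380. 312.] [0.601 0.171]
rim 531.5 [336. 298.] [0.594 0.081]
rim 499.0 [294. 285.] [ 0.589 -0.009]
rim 478.0 [255. 273.] [ 0.584 -0.098]
silver [ 0.46  -0.224]
bottle [0.56  0.398]
tag [ 0.577 -0.17 ]
side
blue 497.0 [283. 342.] [0.442 0.269]
gold 101.5 [158. 326.] [0.636 0.323]
gold 298.5 [348. 230.] [ 0.47  -0.066]
purple 710.0 [332. 277.] [0.436 0.098]
teal 568.0 [245. 367.] [0.468 0.335]
teal 486.0 [345. 338.] [0.361 0.221]
teal 435.5 [308. 314.] [0.434 0.198]
rim 550.0 [231. 279.] [0.601 0.171]
rim 441.0 [260. 253.] [0.595 0.081]
rim 358.5 [284. 230.] [ 0.59 -0.01]
rim 305.5 [306. 210.] [ 0.586 -0.102]
silver [ 0.463 -0.224]
bottle [0.557 0.398]
tag [ 0.576 -0.164]
```

```bash
cat >> h.py <<'E'
DOWN=np.array([-2.2214,-2.2214,0])
def fz():return m.get_contact_force()[2]
def pick(k,x,y,z):
    m.command_gripper(min(.085,D[k]+.026),40)
    m.move_to([x,y,.12],DOWN); m.servo_line([x,y,z+.015],rate=.2); m.servo_line([x,y,z],rate=.06)
    print(k,"down",m.get_position().round(4),m.get_contact_force().round(1))
    m.command_gripper(max(D[k]-.006,0),40); print("w",m.get_width(),"grip",m.get_grip_force())
    z0=m.get_position()[2]
    m.servo_line([x,y,.13],rate=.15); print("lifted w",m.get_width(),fz(),"t",m.get_time()); return z0
def place(k,x,y,z0):
    m.move_to([x,y,.13],DOWN); m.servo_line([x,y,z0+.018],rate=.15); m.servo_line([x,y,z0+.011],rate=.05)
    m.hold(.2);f0=fz();z=z0+.011
    while fz()-f0<2.5 and z>z0+.005:
        z-=.0005; m.servo_line([x,y,z],rate=.02)
    print("set",z-z0,fz()-f0,m.get_position().round(4))
    m.command_gripper(m.get_width()+.022); m.servo_line([x,y,.13],rate=.2); print("t",m.get_time())
E
python3 - <<'E'
from h import *
c=snap("wrist")
for q in rims(c,800): print("rim",np.round(cast(c,mid(q),.008),4)[:2])
for k in("gold","purple"):
    for a,q in blobs(c,k): print(k,a,cast(c,mid(q),H[k]/2).round(4)[:2])
z=pick("silver",.4615,-.224,.028);print(z)
for n in("side","wrist"):cv2.imwrite(f"pics/{n}1.png",snap(n)["image"][:,:,::-1])
E
```

```text
rim [ 0.5799 -0.1683]
rim [ 0.5881 -0.098 ]
gold 101.0 [-0.2358 -0.7086]
gold 1091.5 [ 0.4695 -0.0638]
purple 1930.0 [0.4349 0.0982]
silver down [ 0.4614 -0.224   0.028 ] [-0.2 -0.2 -0.6]
w 0.05211989365577481 grip 40.949821821413934
lifted w 0.05211559378226323 -2.288649158679963 t 3.8583
0.028629605383818403
```

View pics/wrist1.png

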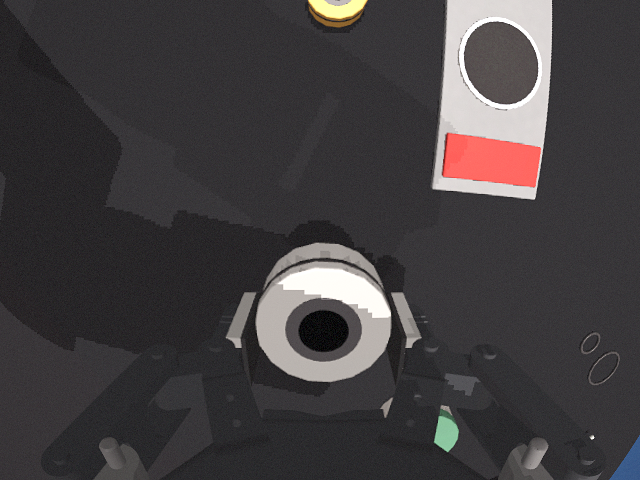

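View pics/side1.png

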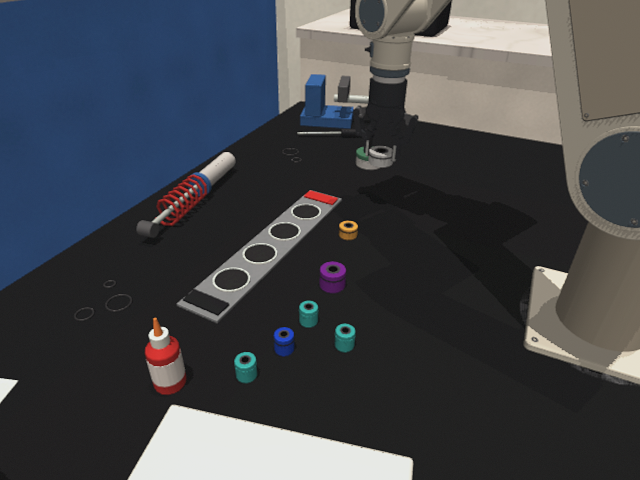

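The silver head is held upright with its bore at wrist px (323,331), the pads at its sides, and nothing else disturbed. Next I'll measure its offset in the grip and place it on the far pad.

```bash
cat >> h.py <<'E'
PAD=dict(blue=(.5855,-.0994),gold=(.5908,-.0094),purple=(.5961,.0806),silver=(.6015,.1706))
def held(k,z0,tag):
    "offset of held head's bore from the TCP, from the wrist view: darkest blob on the top face"
    c=snap("wrist");p=m.get_position();zt=p[2]-z0+H[k]
    g=cv2.cvtColor(c["image"],cv2.COLOR_RGB2GRAY)
    o=g[265:400,250:400];cv2.imwrite(f"pics/{tag}.png",c["image"][:,:,::-1])
    mk=(o<14).astype(np.uint8);n,l,s,cc=cv2.connectedComponentsWithStats(mk)
    for i in range(1,n):
        if s[i,4]>150:
            uv=cc[i]+[250,265];print("bore",s[i].tolist(),uv.round(1),(cast(c,uv,zt)-p).round(4))
E
python3 - <<'E'
from h import *
held("silver",.0286,"hs")
c=snap("wrist");p=m.get_position();print((cast(c,(323,331),p[2]-.0286+.028)-p).round(4))
for q in rims(c,800):print(cast(c,mid(q),.008).round(4))
E
```

```text
bore [49, 46, 49, 40, 972] [323.3 330.5] [ 0.0007  0.0013 -0.0006]
[ 0.0005  0.0013 -0.0006]
[ 0.4612 -0.2999  0.008 ]
[ 0.5783 -0.1684  0.008 ]
```

Run:
```python
from h import *
x,y=PAD["silver"];place("silver",x-.0006,y-.0013,.0286)
z=pick("purple",.435,.0985,.034);print(z);held("purple",z,"hp")
x,y=PAD["purple"];m.move_to([x-.01,y+.005,.13],DOWN)
cv2.imwrite("pics/s2.png",snap("scene")["image"][:,:,::-1])
```

```text
set 0.007499999999999993 4.899560599781692 [0.601  0.1693 0.0367]
t 9.5167
purple down [0.435  0.0985 0.034 ] [ 0.1  0.8 -0.3]
w 0.044560978385744965 grip 40.32215940998867
lifted w 0.04448679067867202 -1.5543585562160542 t 12.5583
0.034536772439588505
bore [53, 55, 41, 35, 750] [323.1 336.6] [ 0.0009 -0.0004  0.0015]
```

View pics/s2.png

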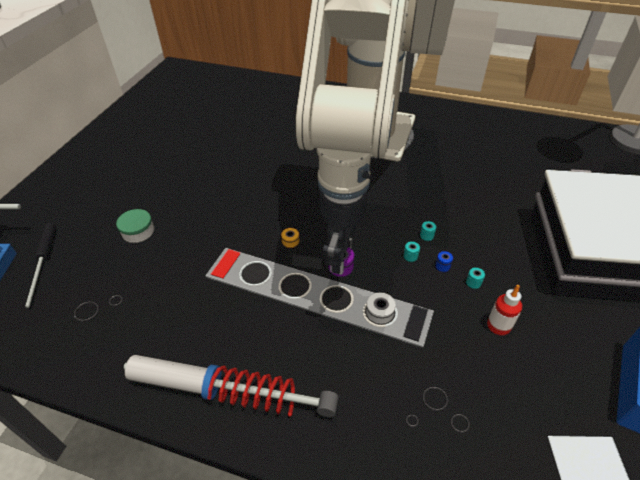

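View pics/hp.png

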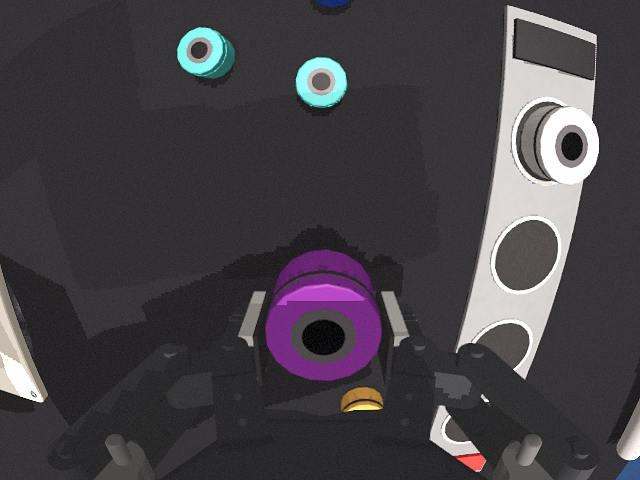

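The silver head stands on the far pad (scene px 380,309) and purple is held upright (bore at wrist px 323,337). I'll place purple and then do the gold and blue heads.

Run:
```python
from h import *
x,y=PAD["purple"];place("purple",x-.0007,y+.0004,.0345)
z=pick("gold",.4693,-.0643,.028);print(z);held("gold",z,"hg")
x,y=PAD["gold"];place("gold",x-.0007,y,z)
z=pick("blue",.4405,.2695,.034);print(z);held("blue",z,"hb")
x,y=PAD["blue"];place("blue",x-.0007,y,z)
m.move_to([.45,.03,.3],DOWN)
for n in("scene","side"):
    c=snap(n);cv2.imwrite(f"pics/{n}3.png",c["image"][:,:,::-1])
    for k in("blue","gold","purple"):
        for a,q in blobs(c,k): print(n,k,a,mid(q),cast(c,mid(q),H[k]/2+.008).round(4)[:2],PAD[k])
cv2.imwrite("pics/f.png",np.hstack([cv2.resize(cv2.imread("pics/scene3.png")[200:380,180:480],(400,240)),cv2.resize(cv2.imread("pics/side3.png")[170:350,130:430],(400,240))]))
cv2.imwrite("pics/w3.png",snap("wrist")["image"][:,:,::-1])
```

```text
set 0.007499999999999993 6.430406104720211 [0.5955 0.081  0.0426]
t 17.4083
gold down [ 0.4693 -0.0643  0.028 ] [ 0.  -0.4  0.1]
w 0.036508442259617434 grip 39.737078020116314
lifted w 0.03601038094667396 -0.9653543991712319 t 20.5417
0.028480318293531134
bore [57, 48, 33, 28, 465] [323.2 326.9] [ 0.0009  0.0002 -0.0045]
set 0.007499999999999993 6.2010573457938385 [ 0.5902 -0.0094  0.0365]
t 25.0917
blue down [0.4404 0.2695 0.034 ] [-0.1 -0.1 -0.1]
w 0.028403360001016724 grip 39.453033258905634
lifted w 0.028312160232073606 -1.040454498324744 t 28.575
0.034485916937306675
set 0.0075 6.790677663773561 [ 0.5849 -0.0994  0.0425]
t 33.9333
scene blue 1730.0 (628.0, 380.0) [0.6204 0.6001] (0.5855, -0.0994)
scene blue 236.5 (253.5, 268.0) [ 0.5841 -0.0997] (0.5855, -0.0994)
scene blue 77.5 (7.0, 254.5) [ 0.7088 -0.6156] (0.5855, -0.0994)
scene gold 329.0 (294.0, 282.5) [ 0.5916 -0.0085] (0.5908, -0.0094)
scene gold 3110.5 (557.0, 70.0) [-0.4922  0.4992] (0.5908, -0.0094)
scene gold 10059.5 (234.5, 39.0) [-0.4033 -0.6052] (0.5908, -0.0094)
scene purple 565.0 (335.5, 292.5) [0.5948 0.0794] (0.5961, 0.0806)
side blue 204.0 (305.5, 204.0) [ 0.5863 -0.1028] (0.5855, -0.0994)
side blue 1048.5 (326.0, 103.5) [ 0.8228 -0.7455] (0.5855, -0.0994)
side blue 55870.0 (139.0, 145.0) [ 1.1346 -0.188 ] (0.5855, -0.0994)
side gold 102.5 (157.5, 326.5) [0.6289 0.3286] (0.5908, -0.0094)
side gold 290.0 (283.0, 225.5) [ 0.5922 -0.0094] (0.5908, -0.0094)
side purple 578.5 (258.5, 245.0) [0.5969 0.08  ] (0.5961, 0.0806)
```

View pics/f.png

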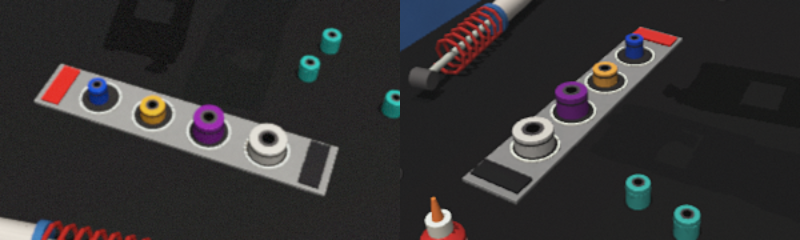

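View pics/scene3.png

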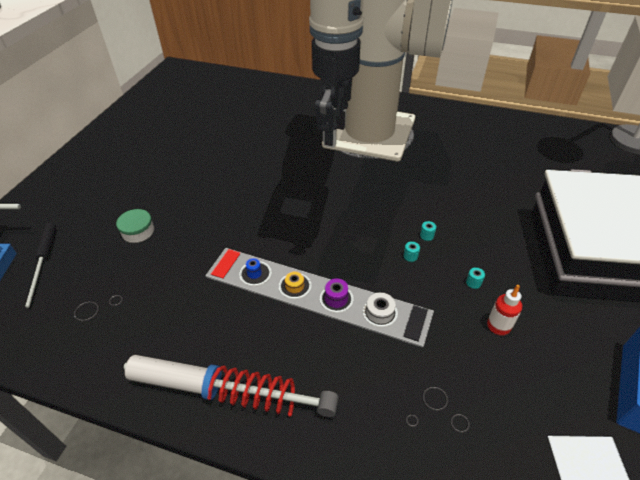

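View pics/w3.png

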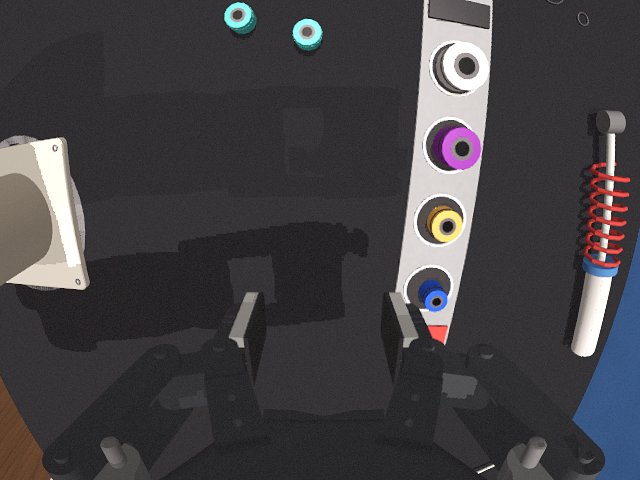

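Blue, gold, purple and silver stand upright at scene px (253,268), (294,283), (336,292) and (380,308). Blue, gold and purple measure within about 3 mm of their pad centres, and silver looks central in its white rim. The bottle is unmoved at (505,315), so I'm handing the job in.

```bash
python3 -c "
from rig import manip as m
print(m.sign_off())"
```

```text
the job is handed in; nothing more can be done
None
```

The job is handed in at about 34 s: the blue, gold, purple and silver heads stand upright and centred on the pads in that order from the red tag, each set down gently, and the red bottle was not touched.

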